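# Clamp a reagent jar in the V of the jar vise

### The arm

A 6-joint arm with a two-finger parallel gripper is mounted at the origin on a cart in front of the work surface, level with it; the furniture and walls round the work are solid. World frame = base frame: x ahead of the robot, y to its left, z up, the work surface at z = 0. Lengths are in mm, angles in rad, forces in N, time in s.
With the tool pointing down it reaches from about 275 to 1000 mm from the base axis. Payload 8.4 kg.
Tool frame: the origin (TCP) lies at the very end of the fingers, on their centre line; the grasp point (between the pads) lies 19 mm behind it; z points along the fingers, y is the line along which they close (so a half turn about z gives the same grasp; the last joint's range is limited). The gripper opens to 85 mm and grips with 20 to 120 N. Pads are 22 mm wide; open, the fingers measure 114 mm over their backs; the gripper's body (76 mm by 85 mm) begins 54 mm behind the grasp point. The pads swing forward as they close: fully open they stand 13 mm farther back than shut.
Start: joints at [-1.294, 0.353, 1.633, -0, 1.155, -0.002], TCP at [172, -600.869, 231.281] pointing down, gripper open.
Joint ranges: [-2.63, 2.63], [-0.92, 2.1], [0.06, 2.66], [-1.3, 4.44], [0, 2.69], [-3.02, 3.02]. Speed limits (rad/s): [2.22, 2.22, 2.79, 3.14, 3.14, 3.14].

### API

Orientations are given as [roll, pitch, yaw] about the fixed x, y, z axes, in that order (R = Rz(yaw) Ry(pitch) Rx(roll)).
In Python, from rig import r, vision gives the robot as it stands. The module is installed in compiled form; this text tells all that it offers.
- The arm moves only by the tool play_rows, never from a script. Its argument "steps" is a list of rows, each an object with "delta_pos": the shift along the tool's x, y, z in cm, a list of three; "yaw": the turn about the tool's z in rad; "jaw": the opening in per cent of the stroke, from 0 (shut) to 100 (fully open). A call has exactly 8 rows; each row is the pose to reach, as a shift and turn from the pose commanded when the call began, along the tool's axes at that moment; what a row does not reach only later rows make up. A row lasts 1/10 s, in which the tool goes at most 50 mm and 8.59 degrees, less where a joint would pass 70% of its speed; a pose out of reach is approached as far as the arm can. A call with a gripper value outside its range is refused whole. The fingers move at their own pace and stop on an object; "grip_force" is the grip in N (left out, the last holds). Time passes only in rows, so rows that repeat a pose let the fingers close, or fill a call up. It gives the time, the measured TCP pose, the force, the opening and the grip force at its end, in the units of the state.
- r.sense(): the state, without advancing time (a new reading comes with each control period).
- vision.grab_frame(name): name is "scene" or "top" or "wrist"; returns (picture, depth): 480x640x3 uint8, red, green, blue; 480x640 float32, mm along the optical axis (not along the pixel's ray), 0 where there is no reading.
- vision.calibration(name): a dict with "mtx" (3x3 intrinsics, pixels), "extrinsics" (4x4, takes a point from camera to world coordinates). Camera axes: x right, y down, z forward; pixel columns grow to the right and rows downward; lengths in mm; the calibration is good to about 2 mm. A picture is of the moment at which its call begins: read the wrist's pose just before it. calibration takes no time and is no camera call; for the wrist camera it gives the pose at the moment of the call.
- r.sign_off(): hands the job in; it is judged then, once.
Trained networks look in the newest picture that a camera, given by its name, has taken for a name from the list of things; names that differ only in an ending like _2 or _b are one class to them, and where a whole thing is asked for, a point or a joint stands for the part that bears it (a point fixed in the world has none). Each returns a list of dicts, best first, with "conf" (0 to 1); they miss things now and then, are a little off and sometimes report something else, mostly with a low value. They report only what shows in the picture. A call takes as long as a camera call.
- vision.cut_out(camera, thing): "region" (480x640 bool, what is visible of it) and "uv" ([column, row] in pixels, amid what is visible of it).
- vision.landmark_of(camera, thing): "uv" ([column, row] in pixels: a listed point, or the origin of a listed thing).
The state is a dict: "clock": time; "qpos": joint angles; "qvel": joint speeds; "joint_efforts": joint torques, N m; "eef_pos": TCP position; "tcp_rot": TCP orientation; "contact_force": force on the tool from outside, world axes, zero at the start; "wrist_torque": the same for the moment, N m; "opening": opening from 0.0 (shut) to 1.0 (fully open); "grasp_force": force on a finger pad.
Only numpy, scipy, OpenCV 4.12 (cv2) and the standard library are available. Lean on these libraries where they do the work, as an engineer would, in place of code of your own. Each camera call takes 0.05 s, during which the arm holds its last target. There are 200 camera calls.

### The job

Stand the white glass jar with the red lid upright in the jar vise and slide the jaw up behind it until the jar settles centred in the V, bearing on both white faces, and stays clamped there when you let go, so that it is held steady for opening. Clamp it snugly but gently: the glass is thin and chips if it is forced against the faces or dropped or tipped over. Leave the beaker, the vial and the brown bottle where they are.

Things in the scene. Friction and masses are not known exactly. Their poses are not given: they have to be found in the camera images.
- jar: White glass reagent jar with a red screw lid, standing on the bench: round, 59 mm in diameter, 82 mm high in all; the lid is the top 18 mm and 56 mm in diameter. The glass of its lower 40 mm is bare and slippery, label and lid above are not. 0.25 to 0.4 kg. Origin at the centre of its underside, z up.
- vise: Jar vise fixed to the bench, 220 x 116 mm, blue V-block at one end, blue jaw sliding on two steel rods. Origin under the middle of the base; +x runs from jaw to V, z up. Jar bed at z = 16 mm. V-block x = 32 to 100 mm, top z = 54 mm. Rods along x at y = +-46 mm, 10 mm thick, axis z = 34 mm. Rear bracket x = -113 to -99 mm, top z = 48 mm. A jar set down at x = 12 mm, y = 0 touches neither side.
- vise_bed: Thin smooth black plastic sheet on the vise's base between the rods, 108 x 70 mm, on which the jar stands; its origin is under its middle, top 2 mm above it (16 mm above the bench).
- v_face_left: White slippery plastic liner of the V face on the +y side of the vise: 47 mm long, 36 mm high (17 to 53 mm above the bench), 5 mm thick. Origin at its middle; its own -x axis is the face's outward normal, 45 degrees from the vise's -x. The jar is seated when it bears on both faces; its glass chips when it is forced against one with more than 9 N.
- v_face_right: The same liner on the -y side; its own -x axis is its outward normal. The two faces stand at 90 degrees.
- seat (a point): Point on the bed (z = 16 mm) where the middle of the jar's underside comes when it is seated against both V faces; x = 30 mm, y = 0 in the vise's frame. Its axes are the vise's.
- jaw (a joint): Travel of the jaw towards the V (vise +x), in m: 0 is fully back, 0.066 its limit; starts between 0 and 0.005. A friction brake drags on it with 9 N either way and holds it where it is left: a push of P newtons against a seated jar clamps it with about P - 9, of which up to 9 N remain after letting go. A clamping force of 6 to 9 N is snug; each V face takes 0.7 of it.
- jaw_front (a point): Middle of the front face of the jaw's cross-bar, 36 mm above the bench; axes as the vise's. From it a grey round slippery pad, 26 mm across, stands forward on a screw and meets the jar; its rubber buffer gives about 1 mm per 12 N. The pad's front is 12 to 32 mm ahead of this point, locked at a setting not known more closely, so where the jaw comes to bear must be felt.
- jaw_push (a point): Middle of the rear face of the black upright thumb plate on the jaw, where to push towards the vise's +x: 81 mm above the bench; axes as the vise's. The plate is 44 mm wide (y), 8 mm thick (x), from 52 to 96 mm above the bench; the cross-bar's front is 16 mm ahead of this point, its top 52 mm above the bench.
- beaker: Glass beaker, 54 mm across, 70 mm high, bystander; origin under its middle.
- vial: Small vial with a black cap, 27 mm across, 56 mm high, bystander; origin under its middle.
- amber_bottle: Brown bottle, 60 mm across, 138 mm high, bystander; origin under its middle.

How it is judged (in metres and radians):
On the way:
1. the jar stands upright on the vise bed between jaw and V, let go of (contact force between jar and vise_bed above 0.5 N and angle between jar's own z axis and vertical below 0.08 rad and horizontal distance between jar and seat below 0.045 m and contact force between the fingers and jar below 0.1 N), for 0.2 s.
At the end, for the whole second after the job is handed in: The jar stands upright (within 3 degrees) on the vise bed, centred in the V (within 4 mm of the seat), clamped by the jaw so that it presses on each of the two V faces with more than 1.5 N, at rest and let go of (contact force between jar and v_face_left above 1.5 N and contact force between jar and v_face_right above 1.5 N and horizontal distance between jar and seat below 0.004 m and angle between jar's own z axis and vertical below 0.05 rad and z of jar in the frame of seat between -0.004 and 0.004 m and linear speed of jar below 0.01 m/s); the robot touches nothing.
It fails at once if the jar is forced against a V face with more than 9 N (contact force between jar and v_face_left above 9 N or contact force between jar and v_face_right above 9 N).
It fails at once if the jar is dropped (it falls freely, faster than 0.45 m/s) (contact force between the fingers and jar below 0.05 N and linear speed of jar above 0.45 m/s).
It fails at once if the jar is tipped by more than 30 degrees (angle between jar's own z axis and vertical above 0.52 rad).
It fails at once if the beaker, the vial or the brown bottle is moved by more than 20 mm (distance of any of beaker, vial, amber_bottle from where it was at the start of the episode above 0.02 m).
It also fails if it takes over 50 s, if anything falls off the work surface, if the arm or the gripper's body presses on something with over 40 N, if the wrist force passes 120 N, or if a joint passes its speed limit or range.

## Working session

There is one attempt and no reset: what is moved stays moved. The work goes in short steps, Python scripts to look and compute and a tool call to move; the robot and the scene stay as the last step left them, time stands still between calls to the robot, and variables do not carry over. Pictures are saved under pics/ and viewed, at most 10 in all, crops included, and the job is handed in when it is done.

Besides the shell and the picture viewer there is one more tool, called after ">>>" as name([rows], argument=value, ...), one row to a line, values as JSON. play_rows: Moves the arm, as the interface text tells. Its arguments: {"type":"object","properties":{"steps":{"type":"array"},"grip_force":{"type":"number"}},"required":["steps"]}

```bash
mkdir -p pics; cat > h.py <<'E'
import numpy as np, cv2
from rig import r, vision
def ray(cam,uv,z):
    c=vision.calibration(cam);K=np.array(c["mtx"]);T=np.array(c["extrinsics"])
    d=T[:3,:3]@np.linalg.solve(K,[uv[0],uv[1],1.]);o=T[:3,3]
    return o+d*(z-o[2])/d[2]
def cloud(cam,depth,mask):
    c=vision.calibration(cam);K=np.array(c["mtx"]);T=np.array(c["extrinsics"])
    v,u=np.nonzero(mask&(depth>0));z=depth[v,u]
    p=np.stack([(u-K[0,2])/K[0,0]*z,(v-K[1,2])/K[1,1]*z,z])
    return (T[:3,:3]@p).T+T[:3,3]
E
python3 - <<'E'
from h import *
s=r.sense();print({k:np.round(v,3).tolist() for k,v in s.items()})
for c in("top","scene"):
    im,d=vision.grab_frame(c);cv2.imwrite(f"pics/{c}0.png",im[:,:,::-1])
    print(c,np.round(vision.calibration(c)["extrinsics"],2).tolist())
    for t,z in(("jar",0),("vise",0),("seat",16),("jaw_front",36),("jaw_push",81),("v_face_left",35),("v_face_right",35),("beaker",0),("vial",0),("amber_bottle",0)):
        L=vision.landmark_of(c,t)[:2]
        for o in L: print(c,t,round(o["conf"],2),np.round(o["uv"],1),np.round(ray(c,o["uv"],z),1))
    for t in("jar","vise","beaker","vial","amber_bottle"):
        L=vision.cut_out(c,t)[:1]
        for o in L:
            p=cloud(c,d,o["region"]);zt=np.percentile(p[:,2],95);q=p[p[:,2]>zt-6]
            print(c,t,"cut",round(o["conf"],2),np.round(o["uv"]),"ztop",zt.round(1),"topc",((q.max(0)+q.min(0))/2).round(1),np.ptp(q,axis=0).round())
E
```

```text
{'clock': 0.0, 'qpos': [-1.294, 0.354, 1.634, 0.0, 1.155, -0.002], 'qvel': [-0.002, -0.001, 0.001, -0.001, -0.001, 0.001], 'joint_efforts': [0.001, -60.526, -34.207, -0.0, 0.009, -0.0], 'eef_pos': [171.856, -600.397, 230.558], 'tcp_rot': [-3.14, -0.0, 0.279], 'contact_force': [-0.927, -0.194, -0.223], 'wrist_torque': [0.012, 0.03, 0.038], 'grasp_force': 0.0, 'opening': 1.0}
top [[0.0, -0.99, 0.11, 415.19], [-1.0, -0.0, 0.02, 42.65], [-0.02, -0.11, -0.99, 1247.18], [0.0, 0.0, 0.0, 1.0]]
top jar 0.74 [320.1 231.3] [561.9  93.1   0. ]
top jar 0.56 [456.3 248.5] [ 522.6 -219.8    0. ]
top vise 0.66 [322.1 234.8] [553.7  88.5   0. ]
top seat 0.78 [324.1 220.2] [585.6  83.5  16. ]
top seat 0.74 [318.1 232. ] [558.4  97.1  16. ]
top jaw_front 0.66 [313.2 259.7] [493.7 106.7  36. ]
top jaw_push 0.66 [311.1 261.4] [487.1 108.9  81. ]
top v_face_left 0.64 [315.3 206.7] [613.8 102.9  35. ]
top v_face_right 0.64 [337.7 212.1] [601.5  52.2  35. ]
top beaker 0.9 [437.5 165.8] [ 716.2 -180.1    0. ]
top vial 0.5 [394.9 312.8] [375.7 -78.    0. ]
top vial 0.42 [454.3 247.4] [ 525.2 -215.3    0. ]
to
[... 768 characters left out ...]
7.5] [497.9 105.4  36. ]
scene jaw_push 0.73 [274.2 260.5] [598.4 146.3  81. ]
scene jaw_push 0.59 [329.5 268.3] [483.7 112.   81. ]
scene v_face_left 0.54 [278.  260.5] [612.9 107.8  35. ]
scene v_face_right 0.78 [291.9 245.7] [606.9  53.8  35. ]
scene beaker 0.82 [293.4 184.9] [ 723.9 -168.     0. ]
scene amber_bottle 0.87 [199.1 375.8] [618.2 416.1   0. ]
scene jar cut 0.65 [373. 186.] ztop 83.6 topc [ 519.2 -213.4   82.6] [58. 57. 10.]
scene beaker cut 0.77 [294. 173.] ztop 68.3 topc [ 717.7 -176.9   67.6] [53. 60. 11.]
scene vial cut 0.55 [405. 243.] ztop 56.1 topc [379.2 -79.4  54.8] [22. 26.  9.]
scene amber_bottle cut 0.76 [195. 361.] ztop 135.9 topc [613.6 415.8 135.7] [26. 27. 11.]
```

```bash
python3 - <<'E'
from h import *
im,d=vision.grab_frame("top")
cv2.imwrite("pics/c.png",cv2.resize(im[150:350,150:490],None,fx=2.3,fy=2.3,interpolation=cv2.INTER_CUBIC)[:,:,::-1])
o=vision.cut_out("top","vise")[0]
p=cloud("top",d,o["region"]); 
# max-depth: fit 2D hull rectangle of vise
print(len(p),cv2.minAreaRect(p[:,:2].astype(np.float32)))
hsv=cv2.cvtColor(im,cv2.COLOR_RGB2HSV)
mk=np.zeros(d.shape,bool);mk[150:320,250:400]=1
q=cloud("top",d,mk)
for lo,hi in((50,58),(44,50),(85,102),(3,15)):
    s=q[(q[:,2]>lo)&(q[:,2]<hi)]
    if len(s)>5: print(lo,hi,len(s),s.mean(0).round(1),cv2.minAreaRect(s[:,:2].astype(np.float32)))
blue=mk&(hsv[:,:,0]>95)&(hsv[:,:,0]<130)&(hsv[:,:,1]>110)
b=cloud("top",d,blue);s=b[(b[:,2]>45)&(b[:,2]<60)&(b[:,0]>560)]
print("V",len(s),s.mean(0),cv2.minAreaRect(s[:,:2].astype(np.float32)))
E
```

```text
4948 ((555.2557983398438, 94.22830963134766), (119.94144439697266, 229.64378356933594), 79.475830078125)
50 58 1205 [600.7  77.4  53.7] ((517.3684692382812, 23.336013793945312), (259.229736328125, 256.7232971191406), 79.94358825683594)
44 50 454 [492.  102.1  47.2] ((523.392333984375, 22.764785766601562), (282.75537109375, 219.24807739257812), 70.31037139892578)
85 102 86 [486.2 105.5  94.8] ((486.4031677246094, 105.40054321289062), (42.461692810058594, 9.039230346679688), 79.4439926147461)
3 15 3489 [550.9  90.1   7.1] ((557.5023193359375, 84.05463409423828), (393.7209777832031, 349.52630615234375), 0.14927661418914795)
V 764 [631.49778944  81.44065356  53.98518711] ((623.668701171875, 80.4945068359375), (104.74742889404297, 65.1056900024414), 79.32288360595703)
```

View pics/c.png

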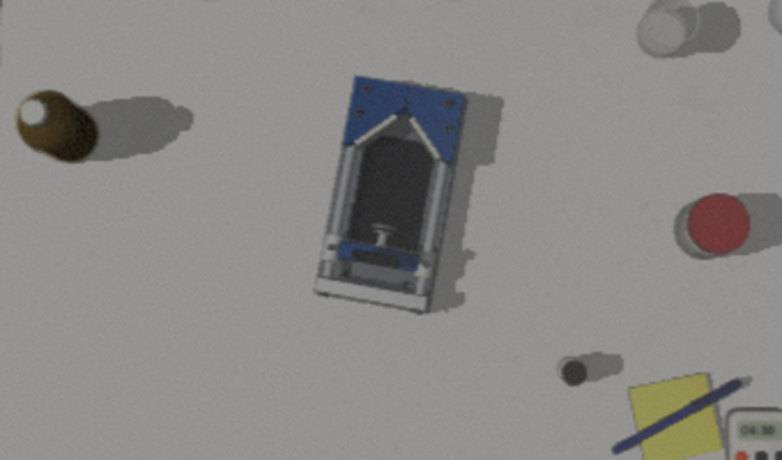

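The top view shows the vise at crop centre (about (400,200)), V towards +x with yaw about -10.6°, and the jar's red lid at crop (718,223). The jar is at about (520,-214), and the seat at about (588,86).

>>> play_rows([
  {"delta_pos": [5,-3,0],"yaw": 0.14,"jaw": 100},
  {"delta_pos": [9,-6,0],"yaw": 0.28,"jaw": 100},
  {"delta_pos": [13,-9,0],"yaw": 0.4,"jaw": 100},
  {"delta_pos": [17,-12,0],"yaw": 0.464,"jaw": 100},
  {"delta_pos": [21,-15,0],"yaw": 0.464,"jaw": 100},
  {"delta_pos": [25,-18,0],"yaw": 0.464,"jaw": 100},
  {"delta_pos": [29,-21,0],"yaw": 0.464,"jaw": 100},
  {"delta_pos": [33,-23,0],"yaw": 0.464,"jaw": 100},
], grip_force=40)

```text
clock: 2.5
eef_pos: [424.4, -288.9, 231.6]
tcp_rot: [3.141, -0.0, -0.185]
contact_force: [1.5, -0.2, -0.4]
opening: 0.999
grasp_force: 0.0
```

>>> play_rows([
  {"delta_pos": [3,-3.5,0],"yaw": 0,"jaw": 100},
  {"delta_pos": [6,-7,1],"yaw": 0,"jaw": 100},
  {"delta_pos": [7.9,-9.1,3],"yaw": 0,"jaw": 100},
  {"delta_pos": [7.9,-9.1,5],"yaw": 0,"jaw": 100},
  {"delta_pos": [7.9,-9.1,6],"yaw": 0,"jaw": 100},
  {"delta_pos": [7.9,-9.1,6],"yaw": 0,"jaw": 100},
  {"delta_pos": [7.9,-9.1,6],"yaw": 0,"jaw": 100},
  {"delta_pos": [7.9,-9.1,6],"yaw": 0,"jaw": 100},
])

```text
clock: 3.3
eef_pos: [518.5, -216.8, 172.4]
tcp_rot: [3.141, -0.002, -0.186]
contact_force: [-0.3, -0.3, -0.1]
opening: 1.0
grasp_force: 0.0
```

```bash
python3 - <<'E'
from h import *
c=vision.calibration("wrist");im,d=vision.grab_frame("wrist");cv2.imwrite("pics/w1.png",im[:,:,::-1])
print(np.round(c["extrinsics"],2).tolist(), r.sense()["eef_pos"])
hsv=cv2.cvtColor(im,cv2.COLOR_RGB2HSV)
red=((hsv[:,:,0]<10)|(hsv[:,:,0]>170))&(hsv[:,:,1]>100)
p=cloud("wrist",d,red);p=p[abs(p[:,2]-82)<5]
print(len(p),np.median(p[:,2]),(p[:,:2].max(0)+p[:,:2].min(0))/2,np.ptp(p,axis=0),cv2.minEnclosingCircle(p[:,:2].astype(np.float32)))
E
```

```text
[[-0.19, -0.93, -0.32, 601.77], [-0.98, 0.18, 0.06, -231.63], [0.0, 0.33, -0.95, 315.22], [0.0, 0.0, 0.0, 1.0]] [ 518.60636264 -216.81494339  172.43238408]
6998 82.01424358422013 [ 521.36079305 -215.80659542] [56.2995333  55.59406159  7.68368174] ((521.4441528320312, -216.18760681152344), 28.300765991210938)
```

View pics/w1.png

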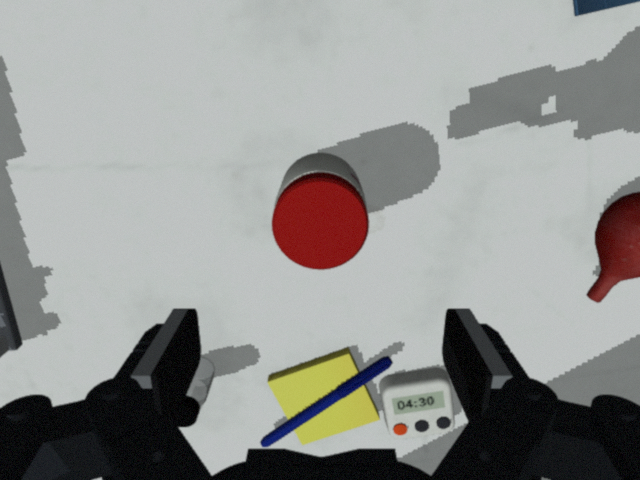

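The wrist view shows the lid at (320,222), with a free gap on both sides. I'm going down on the jar.

>>> play_rows([
  {"delta_pos": [0.26,-0.1,2],"yaw": 0,"jaw": 100},
  {"delta_pos": [0.26,-0.1,5],"yaw": 0,"jaw": 100},
  {"delta_pos": [0.26,-0.1,8],"yaw": 0,"jaw": 100},
  {"delta_pos": [0.26,-0.1,11],"yaw": 0,"jaw": 100},
  {"delta_pos": [0.26,-0.1,13],"yaw": 0,"jaw": 100},
  {"delta_pos": [0.26,-0.1,13.5],"yaw": 0,"jaw": 100},
  {"delta_pos": [0.26,-0.1,13.5],"yaw": 0,"jaw": 100},
  {"delta_pos": [0.26,-0.1,13.5],"yaw": 0,"jaw": 90},
])

```text
clock: 4.15
eef_pos: [521.9, -216.1, 37.6]
tcp_rot: [3.141, -0.002, -0.185]
contact_force: [-0.2, 0.2, 0.3]
opening: 0.899
grasp_force: 0.0
```

>>> play_rows([
  {"delta_pos": [0,0,0],"yaw": 0,"jaw": 80},
  {"delta_pos": [0,0,0],"yaw": 0,"jaw": 72},
  {"delta_pos": [0,0,0],"yaw": 0,"jaw": 66},
  {"delta_pos": [0,0,0],"yaw": 0,"jaw": 60},
  {"delta_pos": [0,0,0],"yaw": 0,"jaw": 55},
  {"delta_pos": [0,0,0],"yaw": 0,"jaw": 50},
  {"delta_pos": [0,0,0],"yaw": 0,"jaw": 50},
  {"delta_pos": [0,0,0],"yaw": 0,"jaw": 50},
])

```text
clock: 4.95
eef_pos: [521.8, -215.9, 37.5]
tcp_rot: [3.141, -0.002, -0.185]
contact_force: [-0.9, -0.4, 7.8]
opening: 0.679
grasp_force: 41.5
```

>>> play_rows([
  {"delta_pos": [0,0,-0.3],"yaw": 0,"jaw": 50},
  {"delta_pos": [0,0,-1],"yaw": 0,"jaw": 50},
  {"delta_pos": [0,0,-3],"yaw": 0,"jaw": 50},
  {"delta_pos": [0,0,-5],"yaw": 0,"jaw": 50},
  {"delta_pos": [0,0,-7.5],"yaw": 0,"jaw": 50},
  {"delta_pos": [0,0,-10],"yaw": 0,"jaw": 50},
  {"delta_pos": [0,0,-12],"yaw": 0,"jaw": 50},
  {"delta_pos": [0,0,-12],"yaw": 0,"jaw": 50},
])

```text
clock: 5.75
eef_pos: [522.6, -216.2, 159.2]
tcp_rot: [3.141, -0.005, -0.185]
contact_force: [0.3, 0.3, -2.8]
opening: 0.674
grasp_force: 43.7
```

>>> play_rows([
  {"delta_pos": [-0.2,-2,-0.5],"yaw": 0,"jaw": 50},
  {"delta_pos": [-0.4,-5,-1],"yaw": 0,"jaw": 50},
  {"delta_pos": [-0.7,-9,-2],"yaw": 0,"jaw": 50},
  {"delta_pos": [-1,-13,-2],"yaw": 0,"jaw": 50},
  {"delta_pos": [-1.2,-16,-2],"yaw": 0,"jaw": 50},
  {"delta_pos": [-1.2,-18.2,-2],"yaw": 0,"jaw": 50},
  {"delta_pos": [-1.2,-18.7,-2],"yaw": 0,"jaw": 50},
  {"delta_pos": [-1.2,-18.7,-2],"yaw": 0,"jaw": 50},
])

```text
clock: 6.55
eef_pos: [543.2, -29.0, 175.4]
tcp_rot: [3.141, 0.001, -0.184]
contact_force: [-0.1, -1.3, -2.8]
opening: 0.676
grasp_force: 43.9
```

```bash
python3 - <<'E'
from h import *
im,d=vision.grab_frame("wrist");cv2.imwrite("pics/w2.png",im[:,:,::-1])
print(r.sense()["eef_pos"])
for t,z in(("seat",16),("jaw_front",36),("jaw_push",81),("v_face_left",35),("v_face_right",35),("vise",0)):
    for o in vision.landmark_of("wrist",t)[:1]: print(t,round(o["conf"],2),np.round(o["uv"],1),np.round(ray("wrist",o["uv"],z),1))
hsv=cv2.cvtColor(im,cv2.COLOR_RGB2HSV)
m=(hsv[:,:,0]>95)&(hsv[:,:,0]<130)&(hsv[:,:,1]>90)
b=cloud("wrist",d,m)
for n,s in(("V",b[(abs(b[:,2]-54)<4)&(b[:,0]>545)&(b[:,1]>0)]),("bar",b[(abs(b[:,2]-52)<4)&(b[:,0]<545)])):
    print(n,len(s),s.mean(0),cv2.minAreaRect(s[:,:2].astype(np.float32)))
a=cloud("wrist",d,d>0);s=a[(a[:,2]>80)&(a[:,2]<98)&(a[:,1]>60)&(a[:,1]<150)]
print("plate",len(s),cv2.minAreaRect(s[:,:2].astype(np.float32)))
s=a[(abs(a[:,2]-54)<3)&(a[:,1]>20)&(a[:,0]>560)&(a[:,1]<160)]
print("Vall",len(s),cv2.minAreaRect(s[:,:2].astype(np.float32)))
E
```

```text
[543.17700029 -29.71775636 175.51790348]
seat 0.59 [147.8 167. ] [587.8  87.6  16. ]
jaw_front 0.68 [157.7 291.8] [499.9 100.8  36. ]
jaw_push 0.72 [133.6 348.2] [483.6 105.6  81. ]
v_face_left 0.62 [ 93.8 140.8] [613.8 108.4  35. ]
v_face_right 0.77 [169.1 142.2] [603.9  60.3  35. ]
vise 0.7 [162.4 201.6] [558.2  92.2   0. ]
V 14415 [633.80257801  76.32022706  54.76459657] ((625.4403686523438, 79.41169738769531), (108.61669921875, 67.83263397216797), 79.6253433227539)
bar 1559 [495.85140083 101.12876407  52.14449038] ((493.4750061035156, 102.85967254638672), (64.25769805908203, 16.49595832824707), 80.29122161865234)
plate 1735 ((489.8200378417969, 103.71755981445312), (44.374717712402344, 9.047335624694824), 79.671142578125)
Vall 15778 ((625.510498046875, 79.41021728515625), (108.61570739746094, 68.11356353759766), 79.66725158691406)
```

View pics/w2.png

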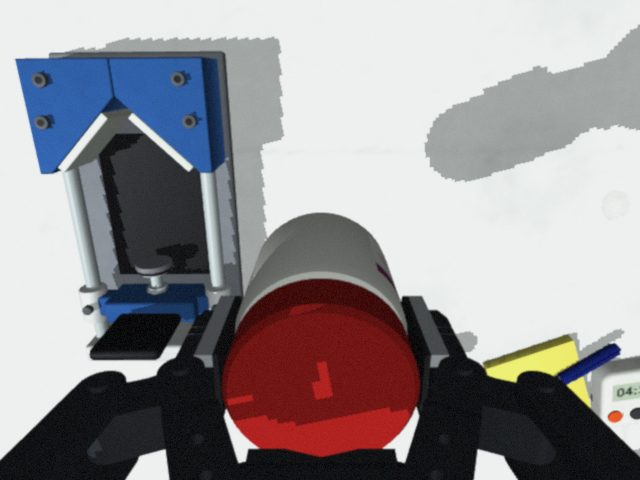

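The wrist view shows the V at (115,110) and the pad at (155,268) with the bed clear. The jar is held straight, so I'm carrying it over to vise x=12.

>>> play_rows([
  {"delta_pos": [0.2,-2,0],"yaw": -0.003,"jaw": 50},
  {"delta_pos": [0.3,-5,0],"yaw": -0.003,"jaw": 50},
  {"delta_pos": [0.5,-8.5,0],"yaw": -0.003,"jaw": 50},
  {"delta_pos": [0.66,-11,0],"yaw": -0.003,"jaw": 50},
  {"delta_pos": [0.66,-12.2,1],"yaw": -0.003,"jaw": 50},
  {"delta_pos": [0.66,-12.2,3],"yaw": -0.003,"jaw": 50},
  {"delta_pos": [0.66,-12.2,5],"yaw": -0.003,"jaw": 50},
  {"delta_pos": [0.66,-12.2,6],"yaw": -0.003,"jaw": 50},
])

```text
clock: 7.7
eef_pos: [571.3, 88.4, 114.1]
tcp_rot: [3.14, 0.003, -0.182]
contact_force: [0.3, -0.4, -3.3]
opening: 0.673
grasp_force: 44.1
```

>>> play_rows([
  {"delta_pos": [0.06,-0.08,1.5],"yaw": 0,"jaw": 50},
  {"delta_pos": [0.06,-0.08,3],"yaw": 0,"jaw": 50},
  {"delta_pos": [0.06,-0.08,4.5],"yaw": 0,"jaw": 50},
  {"delta_pos": [0.06,-0.08,5.2],"yaw": 0,"jaw": 50},
  {"delta_pos": [0.06,-0.08,5.5],"yaw": 0,"jaw": 50},
  {"delta_pos": [0.06,-0.08,5.6],"yaw": 0,"jaw": 50},
  {"delta_pos": [0.06,-0.08,5.7],"yaw": 0,"jaw": 50},
  {"delta_pos": [0.06,-0.08,5.8],"yaw": 0,"jaw": 50},
])

```text
clock: 8.5
eef_pos: [573.8, 90.0, 58.8]
tcp_rot: [-3.141, -0.001, -0.182]
contact_force: [-0.6, 0.0, -2.5]
opening: 0.673
grasp_force: 44.1
```

>>> play_rows([
  {"delta_pos": [0,0,0.1],"yaw": 0,"jaw": 50},
  {"delta_pos": [0,0,0.2],"yaw": 0,"jaw": 50},
  {"delta_pos": [0,0,0.3],"yaw": 0,"jaw": 50},
  {"delta_pos": [0,0,0.36],"yaw": 0,"jaw": 50},
  {"delta_pos": [0,0,0.42],"yaw": 0,"jaw": 50},
  {"delta_pos": [0,0,0.48],"yaw": 0,"jaw": 50},
  {"delta_pos": [0,0,0.5],"yaw": 0,"jaw": 50},
  {"delta_pos": [0,0,0.5],"yaw": 0,"jaw": 50},
])

```text
clock: 9.3
eef_pos: [573.7, 89.9, 53.6]
tcp_rot: [-3.141, -0.001, -0.182]
contact_force: [-0.2, -1.0, 2.4]
opening: 0.677
grasp_force: 44.6
```

>>> play_rows([
  {"delta_pos": [0,0,0],"yaw": 0,"jaw": 65},
  {"delta_pos": [0,0,0],"yaw": 0,"jaw": 68},
  {"delta_pos": [0,0,0],"yaw": 0,"jaw": 71},
  {"delta_pos": [0,0,0],"yaw": 0,"jaw": 76},
  {"delta_pos": [0,0,0],"yaw": 0,"jaw": 85},
  {"delta_pos": [0,0,0],"yaw": 0,"jaw": 95},
  {"delta_pos": [0,0,0],"yaw": 0,"jaw": 100},
  {"delta_pos": [0,0,0],"yaw": 0,"jaw": 100},
])

```text
clock: 10.1
eef_pos: [573.4, 89.8, 53.2]
tcp_rot: [3.142, 0.0, -0.182]
contact_force: [0.2, 0.7, 0.7]
opening: 1.002
grasp_force: 0.0
```

>>> play_rows([
  {"delta_pos": [0,0,-0.5],"yaw": 0,"jaw": 100},
  {"delta_pos": [0,0,-2],"yaw": 0,"jaw": 100},
  {"delta_pos": [0,0,-4],"yaw": 0,"jaw": 100},
  {"delta_pos": [0,0,-6],"yaw": 0,"jaw": 100},
  {"delta_pos": [0,0,-8],"yaw": 0,"jaw": 100},
  {"delta_pos": [0,0,-10],"yaw": 0,"jaw": 100},
  {"delta_pos": [-3,0,-11],"yaw": 0,"jaw": 60},
  {"delta_pos": [-7,0,-11],"yaw": 0,"jaw": 20},
])

```text
clock: 10.9
eef_pos: [506.4, 102.8, 166.2]
tcp_rot: [-3.14, -0.005, -0.183]
contact_force: [-0.7, -0.1, -0.1]
opening: 0.688
grasp_force: 0.0
```

```bash
python3 - <<'E'
from h import *
im,d=vision.grab_frame("wrist");cv2.imwrite("pics/w3.png",im[:,:,::-1])
s=r.sense();print(s["eef_pos"],s["clock"],s["opening"])
hsv=cv2.cvtColor(im,cv2.COLOR_RGB2HSV)
red=((hsv[:,:,0]<10)|(hsv[:,:,0]>170))&(hsv[:,:,1]>100)
p=cloud("wrist",d,red);p=p[abs(p[:,2]-98)<6]
print("lid",np.median(p[:,2]),cv2.minEnclosingCircle(p[:,:2].astype(np.float32)))
a=cloud("wrist",d,d>0)
X=np.array([.9837,-.1797]);Y=np.array([.1797,.9837]);O=np.array([560.6,91.3])
print("jar in vise",(p[:,:2].min(0)/2+p[:,:2].max(0)/2-O)@np.c_[X,Y])
s=a[(abs(a[:,2]-54)<3)&(a[:,1]>20)&(a[:,0]>585)&(a[:,1]<160)]
print("Vall",len(s),cv2.minAreaRect(s[:,:2].astype(np.float32)))
E
```

```text
[497.80401799 102.86101001 164.17931304] 10.95 0.606052947207422
lid 95.35073666082351 ((536.211669921875, 90.21735382080078), 55.76310348510742)
jar in vise [-23.90636436  -4.84462541]
Vall 3358 ((600.220703125, 83.65411376953125), (106.90950012207031, 36.72874069213867), 80.50493621826172)
```

View pics/w3.png

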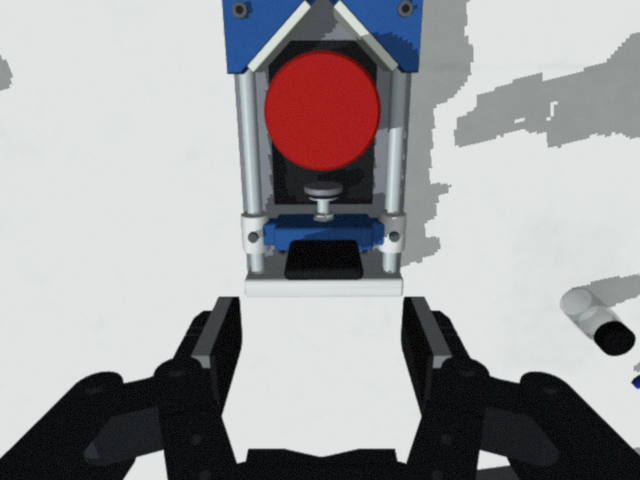

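The picture shows the jar standing upright at (322,110), centred between the rods and clear of the pad at (323,188). Next I go behind the thumb plate with the fingers shut.

>>> play_rows([
  {"delta_pos": [-3,0,0],"yaw": 0,"jaw": 0},
  {"delta_pos": [-4.2,0,0],"yaw": 0,"jaw": 0},
  {"delta_pos": [-4.2,0,0],"yaw": 0,"jaw": 0},
  {"delta_pos": [-4.2,0,2],"yaw": 0,"jaw": 0},
  {"delta_pos": [-4.2,0,5],"yaw": 0,"jaw": 0},
  {"delta_pos": [-4.2,0,8],"yaw": 0,"jaw": 0},
  {"delta_pos": [-4.2,0,9.4],"yaw": 0,"jaw": 0},
  {"delta_pos": [-4.2,0,9.4],"yaw": 0,"jaw": 0},
])

```text
clock: 11.75
eef_pos: [463.3, 109.8, 67.6]
tcp_rot: [3.14, 0.002, -0.182]
contact_force: [-0.8, -0.2, 0.2]
opening: -0.003
grasp_force: 0.0
```

```bash
python3 - <<'E'
from h import *
s=r.sense();p=s["eef_pos"]
X=np.array([.9837,-.1797]);Y=np.array([.1797,.9837]);O=np.array([560.6,91.3])
print(p,(p[:2]-O)@X,(p[:2]-O)@Y,s["contact_force"],s["opening"],s["clock"])
E
```

```text
[463.31770188 109.79088795  67.64536797] -99.01940922421883 0.7078575036976529 [-0.77269543 -0.19677276  0.15161889] -0.0025001904039684292 11.75
```

>>> play_rows([
  {"delta_pos": [0.4,0.05,0],"yaw": 0,"jaw": 0},
  {"delta_pos": [0.8,0.05,0],"yaw": 0,"jaw": 0},
  {"delta_pos": [1.1,0.05,0],"yaw": 0,"jaw": 0},
  {"delta_pos": [1.3,0.05,0],"yaw": 0,"jaw": 0},
  {"delta_pos": [1.5,0.05,0],"yaw": 0,"jaw": 0},
  {"delta_pos": [1.7,0.05,0],"yaw": 0,"jaw": 0},
  {"delta_pos": [1.9,0.05,0],"yaw": 0,"jaw": 0},
  {"delta_pos": [2.1,0.05,0],"yaw": 0,"jaw": 0},
])

```text
clock: 12.55
eef_pos: [482.7, 106.2, 70.1]
tcp_rot: [-3.141, 0.002, -0.183]
contact_force: [-7.8, 5.0, 6.1]
opening: -0.003
grasp_force: 4.6
```

>>> play_rows([
  {"delta_pos": [0.2,0,0],"yaw": 0,"jaw": 0},
  {"delta_pos": [0.4,0,0],"yaw": 0,"jaw": 0},
  {"delta_pos": [0.6,0,0],"yaw": 0,"jaw": 0},
  {"delta_pos": [0.8,0,0],"yaw": 0,"jaw": 0},
  {"delta_pos": [1.0,0,0],"yaw": 0,"jaw": 0},
  {"delta_pos": [1.2,0,0],"yaw": 0,"jaw": 0},
  {"delta_pos": [1.3,0,0],"yaw": 0,"jaw": 0},
  {"delta_pos": [1.4,0,0],"yaw": 0,"jaw": 0},
])

```text
clock: 13.35
eef_pos: [496.4, 103.8, 70.1]
tcp_rot: [-3.141, 0.002, -0.183]
contact_force: [-8.7, 5.1, 5.8]
opening: -0.002
grasp_force: 4.7
```

```bash
cat > look.py <<'E'
import sys
from h import *
im,d=vision.grab_frame("wrist");cv2.imwrite(f"pics/{sys.argv[1]}.png",im[:,:,::-1])
s=r.sense();e=s["eef_pos"]
X=np.array([.9837,-.1797]);Y=np.array([.1797,.9837]);O=np.array([560.6,91.3]);M=np.c_[X,Y]
print("tcp",((e[:2]-O)@M).round(2),"F",(s["contact_force"][:2]@M).round(2),s["contact_force"].round(1),s["clock"])
hsv=cv2.cvtColor(im,cv2.COLOR_RGB2HSV)
red=(((hsv[:,:,0]<10)|(hsv[:,:,0]>170))&(hsv[:,:,1]>100)).astype(np.uint8)
n,l,st,_=cv2.connectedComponentsWithStats(red);k=1+np.argmax(st[1:,4])
p=cloud("wrist",d,l==k);p=p[abs(p[:,2]-np.median(p[:,2]))<3]
c=cv2.minEnclosingCircle(p[:,:2].astype(np.float32));print("lid vise",((np.array(c[0])-O)@M).round(2),c[1],np.median(p[:,2]))
E
python3 look.py w4
```

```text
tcp [-65.22   0.75] F [-8.7   2.96] [-8.   4.5  4.6] 13.4
lid vise [14.51  1.78] 28.30950164794922 98.09599679528218
```

View pics/w4.png

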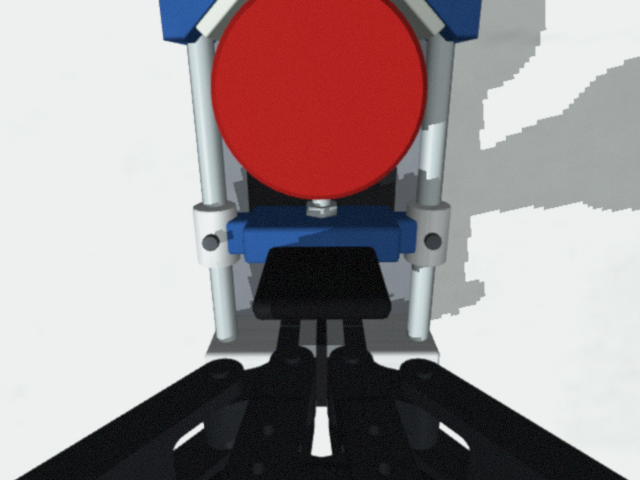

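The picture shows the plate pushed squarely by the fingers, with the pad not yet bearing on the jar (lid at about (320,95)).

>>> play_rows([
  {"delta_pos": [0.08,0,0],"yaw": 0,"jaw": 0},
  {"delta_pos": [0.16,0,0],"yaw": 0,"jaw": 0},
  {"delta_pos": [0.24,0,0],"yaw": 0,"jaw": 0},
  {"delta_pos": [0.32,0,0],"yaw": 0,"jaw": 0},
  {"delta_pos": [0.4,0,0],"yaw": 0,"jaw": 0},
  {"delta_pos": [0.48,0,0],"yaw": 0,"jaw": 0},
  {"delta_pos": [0.56,0,0],"yaw": 0,"jaw": 0},
  {"delta_pos": [0.64,0,0],"yaw": 0,"jaw": 0},
])

```text
clock: 14.2
eef_pos: [502.7, 102.6, 70.1]
tcp_rot: [-3.141, 0.003, -0.183]
contact_force: [-9.2, 5.6, 5.6]
opening: 0.003
grasp_force: 4.7
```

```bash
python3 look.py w5
```

```text
tcp [-58.9    0.76] F [-8.5   3.93] [-7.7  5.4  5.2] 14.25
lid vise [20.69  1.82] 28.2650146484375 98.08549924801935
```

>>> play_rows([
  {"delta_pos": [0.07,0,0],"yaw": 0,"jaw": 0},
  {"delta_pos": [0.14,0,0],"yaw": 0,"jaw": 0},
  {"delta_pos": [0.21,0,0],"yaw": 0,"jaw": 0},
  {"delta_pos": [0.28,0,0],"yaw": 0,"jaw": 0},
  {"delta_pos": [0.35,0,0],"yaw": 0,"jaw": 0},
  {"delta_pos": [0.42,0,0],"yaw": 0,"jaw": 0},
  {"delta_pos": [0.49,0,0],"yaw": 0,"jaw": 0},
  {"delta_pos": [0.55,0,0],"yaw": 0,"jaw": 0},
])

```text
clock: 15.05
eef_pos: [508.0, 101.7, 70.1]
tcp_rot: [-3.141, 0.003, -0.183]
contact_force: [-8.2, 5.7, 6.8]
opening: -0.001
grasp_force: 4.7
```

```bash
python3 look.py w6
```

```text
tcp [-53.47   0.74] F [-8.34  3.98] [-7.5  5.4  5. ] 15.1
lid vise [25.96  1.95] 28.302766799926758 98.08539309497459
```

>>> play_rows([
  {"delta_pos": [0.015,0,0],"yaw": 0,"jaw": 0},
  {"delta_pos": [0.03,0,0],"yaw": 0,"jaw": 0},
  {"delta_pos": [0.04,0,0],"yaw": 0,"jaw": 0},
  {"delta_pos": [0.05,0,0],"yaw": 0,"jaw": 0},
  {"delta_pos": [0.06,0,0],"yaw": 0,"jaw": 0},
  {"delta_pos": [0.07,0,0],"yaw": 0,"jaw": 0},
  {"delta_pos": [0.08,0,0],"yaw": 0,"jaw": 0},
  {"delta_pos": [0.09,0,0],"yaw": 0,"jaw": 0},
])

```text
clock: 15.9
eef_pos: [508.9, 101.5, 70.0]
tcp_rot: [-3.141, 0.003, -0.183]
contact_force: [-8.5, 5.7, 5.9]
opening: -0.001
grasp_force: 4.7
```

>>> play_rows([
  {"delta_pos": [0.01,0,0],"yaw": 0,"jaw": 0},
  {"delta_pos": [0.02,0,0],"yaw": 0,"jaw": 0},
  {"delta_pos": [0.03,0,0],"yaw": 0,"jaw": 0},
  {"delta_pos": [0.04,0,0],"yaw": 0,"jaw": 0},
  {"delta_pos": [0.05,0,0],"yaw": 0,"jaw": 0},
  {"delta_pos": [0.06,0,0],"yaw": 0,"jaw": 0},
  {"delta_pos": [0.07,0,0],"yaw": 0,"jaw": 0},
  {"delta_pos": [0.07,0,0],"yaw": 0,"jaw": 0},
])

```text
clock: 16.7
eef_pos: [509.6, 101.4, 70.1]
tcp_rot: [-3.141, 0.003, -0.183]
contact_force: [-8.8, 5.1, 5.6]
opening: 0.001
grasp_force: 4.6
```

```bash
python3 look.py w7
```

```text
tcp [-51.97   0.76] F [-8.7   3.24] [-8.   4.7  4.8] 16.75
lid vise [27.52  1.97] 28.307647705078125 98.06659443666749
```

>>> play_rows([
  {"delta_pos": [0.01,0,0],"yaw": 0,"jaw": 0},
  {"delta_pos": [0.02,0,0],"yaw": 0,"jaw": 0},
  {"delta_pos": [0.03,0,0],"yaw": 0,"jaw": 0},
  {"delta_pos": [0.04,0,0],"yaw": 0,"jaw": 0},
  {"delta_pos": [0.05,0,0],"yaw": 0,"jaw": 0},
  {"delta_pos": [0.06,0,0],"yaw": 0,"jaw": 0},
  {"delta_pos": [0.07,0,0],"yaw": 0,"jaw": 0},
  {"delta_pos": [0.08,0,0],"yaw": 0,"jaw": 0},
])

```text
clock: 17.55
eef_pos: [510.4, 101.3, 70.1]
tcp_rot: [-3.141, 0.003, -0.183]
contact_force: [-9.1, 5.8, 5.1]
opening: -0.0
grasp_force: 4.7
```

```bash
python3 look.py w8
```

```text
tcp [-51.18   0.77] F [-9.15  4.2 ] [-8.2  5.8  5.7] 17.6
lid vise [28.43  1.91] 28.292808532714844 98.06722500600384
```

>>> play_rows([
  {"delta_pos": [0.01,0,0],"yaw": 0,"jaw": 0},
  {"delta_pos": [0.02,0,0],"yaw": 0,"jaw": 0},
  {"delta_pos": [0.03,0,0],"yaw": 0,"jaw": 0},
  {"delta_pos": [0.04,0,0],"yaw": 0,"jaw": 0},
  {"delta_pos": [0.05,0,0],"yaw": 0,"jaw": 0},
  {"delta_pos": [0.06,0,0],"yaw": 0,"jaw": 0},
  {"delta_pos": [0.07,0,0],"yaw": 0,"jaw": 0},
  {"delta_pos": [0.08,0,0],"yaw": 0,"jaw": 0},
])

```text
clock: 18.4
eef_pos: [510.8, 101.2, 70.1]
tcp_rot: [-3.141, 0.003, -0.183]
contact_force: [-9.9, 5.8, 6.2]
opening: -0.002
grasp_force: 5.6
```

```bash
python3 look.py w9
```

```text
tcp [-50.76   0.76] F [-10.65   3.84] [-9.8  5.7  6.9] 18.45
lid vise [28.68  1.79] 28.274147033691406 98.0744461814314
```

>>> play_rows([
  {"delta_pos": [0.005,0,0],"yaw": 0,"jaw": 0},
  {"delta_pos": [0.01,0,0],"yaw": 0,"jaw": 0},
  {"delta_pos": [0.015,0,0],"yaw": 0,"jaw": 0},
  {"delta_pos": [0.02,0,0],"yaw": 0,"jaw": 0},
  {"delta_pos": [0.025,0,0],"yaw": 0,"jaw": 0},
  {"delta_pos": [0.03,0,0],"yaw": 0,"jaw": 0},
  {"delta_pos": [0.035,0,0],"yaw": 0,"jaw": 0},
  {"delta_pos": [0.04,0,0],"yaw": 0,"jaw": 0},
])

```text
clock: 19.25
eef_pos: [510.9, 101.1, 70.1]
tcp_rot: [-3.141, 0.004, -0.183]
contact_force: [-11.3, 5.9, 8.3]
opening: 0.001
grasp_force: 6.1
```

```bash
python3 look.py w10
```

```text
tcp [-50.65   0.77] F [-11.92   4.58] [-10.9   6.7   8.7] 19.3
lid vise [28.58  1.79] 28.33309555053711 98.06746870926283
```

>>> play_rows([
  {"delta_pos": [0.01,0,0],"yaw": 0,"jaw": 0},
  {"delta_pos": [0.02,0,0],"yaw": 0,"jaw": 0},
  {"delta_pos": [0.03,0,0],"yaw": 0,"jaw": 0},
  {"delta_pos": [0.04,0,0],"yaw": 0,"jaw": 0},
  {"delta_pos": [0.05,0,0],"yaw": 0,"jaw": 0},
  {"delta_pos": [0.06,0,0],"yaw": 0,"jaw": 0},
  {"delta_pos": [0.06,0,0],"yaw": 0,"jaw": 0},
  {"delta_pos": [0.06,0,0],"yaw": 0,"jaw": 0},
])

```text
clock: 20.1
eef_pos: [511.1, 101.1, 70.1]
tcp_rot: [-3.141, 0.005, -0.183]
contact_force: [-13.5, 7.2, 10.2]
opening: -0.003
grasp_force: 6.9
```

```bash
python3 look.py w11
```

```text
tcp [-50.45   0.75] F [-13.81   3.24] [-13.    5.7   9.9] 20.15
lid vise [28.67  1.82] 28.249027252197266 98.06370023850937
```

>>> play_rows([
  {"delta_pos": [0.01,0,0],"yaw": 0,"jaw": 0},
  {"delta_pos": [0.02,0,0],"yaw": 0,"jaw": 0},
  {"delta_pos": [0.03,0,0],"yaw": 0,"jaw": 0},
  {"delta_pos": [0.04,0,0],"yaw": 0,"jaw": 0},
  {"delta_pos": [0.05,0,0],"yaw": 0,"jaw": 0},
  {"delta_pos": [0.06,0,0],"yaw": 0,"jaw": 0},
  {"delta_pos": [0.06,0,0],"yaw": 0,"jaw": 0},
  {"delta_pos": [0.06,0,0],"yaw": 0,"jaw": 0},
])

```text
clock: 20.95
eef_pos: [511.2, 101.0, 70.0]
tcp_rot: [3.142, 0.005, -0.183]
contact_force: [-14.4, 7.7, 11.3]
opening: -0.004
grasp_force: 7.8
```

```bash
python3 look.py w12
```

```text
tcp [-50.33   0.71] F [-15.91   5.12] [-14.7   7.9  10.8] 21.0
lid vise [28.7   1.79] 28.282751083374023 98.06795324485546
```

View pics/w12.png

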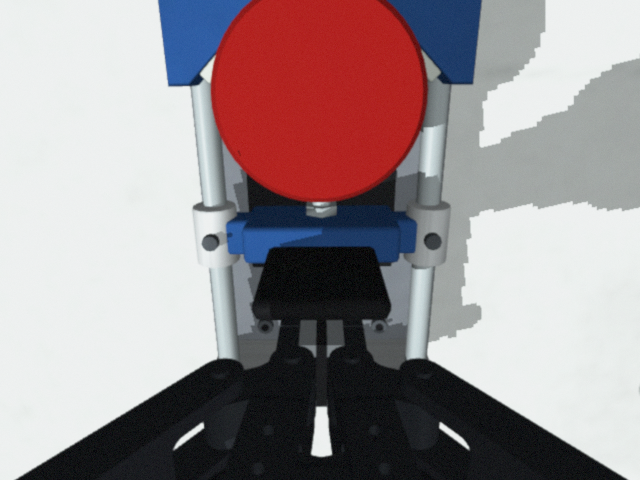

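The jar sits symmetrically in the V: lid centre at column 320, V edges at 205 and 437. I add a touch more push, then back off.

>>> play_rows([
  {"delta_pos": [0.01,0,0],"yaw": 0,"jaw": 0},
  {"delta_pos": [0.02,0,0],"yaw": 0,"jaw": 0},
  {"delta_pos": [0.03,0,0],"yaw": 0,"jaw": 0},
  {"delta_pos": [0.03,0,0],"yaw": 0,"jaw": 0},
  {"delta_pos": [0.03,0,0],"yaw": 0,"jaw": 0},
  {"delta_pos": [0.03,0,0],"yaw": 0,"jaw": 0},
  {"delta_pos": [0.03,0,0],"yaw": 0,"jaw": 0},
  {"delta_pos": [0.03,0,0],"yaw": 0,"jaw": 0},
])

```text
clock: 21.8
eef_pos: [511.3, 101.0, 70.0]
tcp_rot: [3.142, 0.006, -0.183]
contact_force: [-16.0, 7.5, 12.3]
opening: 0.004
grasp_force: 8.2
```

>>> play_rows([
  {"delta_pos": [-0.1,0,0],"yaw": 0,"jaw": 0},
  {"delta_pos": [-0.3,0,0],"yaw": 0,"jaw": 0},
  {"delta_pos": [-0.6,0,0],"yaw": 0,"jaw": 0},
  {"delta_pos": [-1.2,0,0],"yaw": 0,"jaw": 0},
  {"delta_pos": [-2,0,0],"yaw": 0,"jaw": 0},
  {"delta_pos": [-3,0,-1],"yaw": 0,"jaw": 0},
  {"delta_pos": [-4,0,-4],"yaw": 0,"jaw": 0},
  {"delta_pos": [-4,0,-8],"yaw": 0,"jaw": 0},
])

```text
clock: 22.6
eef_pos: [471.5, 107.2, 149.1]
tcp_rot: [3.14, 0.005, -0.182]
contact_force: [0.6, -0.3, -0.2]
opening: -0.001
grasp_force: 0.0
```

>>> play_rows([
  {"delta_pos": [0,0,0],"yaw": 0,"jaw": 0},
  {"delta_pos": [0,0,0],"yaw": 0,"jaw": 0},
  {"delta_pos": [0,0,0],"yaw": 0,"jaw": 0},
  {"delta_pos": [0,0,0],"yaw": 0,"jaw": 0},
  {"delta_pos": [0,0,0],"yaw": 0,"jaw": 0},
  {"delta_pos": [0,0,0],"yaw": 0,"jaw": 0},
  {"delta_pos": [0,0,0],"yaw": 0,"jaw": 0},
  {"delta_pos": [0,0,0],"yaw": 0,"jaw": 0},
])

```text
clock: 23.4
eef_pos: [474.9, 107.4, 149.0]
tcp_rot: [3.141, 0.0, -0.182]
contact_force: [0.2, -0.6, 0.6]
opening: 0.001
grasp_force: 0.0
```

```bash
python3 look.py w13
```

```text
tcp [-87.18   0.49] F [ 0.1  -0.65] [-0.  -0.7  1.2] 23.45
lid vise [25.35  1.79] 27.92698860168457 98.09174681113089
```

View pics/w13.png

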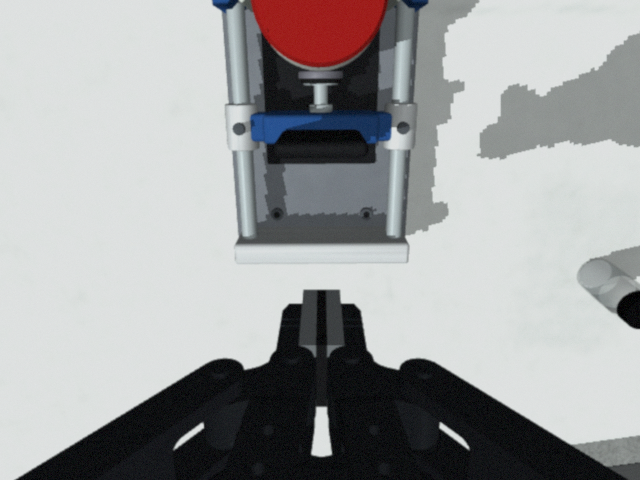

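The pad bears on the jar at (320,75), the jaw stayed put, and the arm is clear. The lid is cut by the picture edge, which explains the shifted lid value. I'm handing in.

```bash
python3 -c "
from rig import r
print(r.sign_off())"
```

```text
the job is handed in; nothing more can be done
None
```

The jar stands upright in the V, clamped by the jaw with an estimated 7–8 N (from a last push of about 17 N); the arm is clear and the job is handed in at about 23.5 s, with no verdict returned.

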